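# Slide a printed panel out over the end of its nest

## Robot

A 6-joint arm with a two-finger parallel gripper is mounted at the origin on a cart in front of the work surface, level with it; the furniture and walls round the work are solid. World frame = base frame: x ahead of the robot, y to its left, z up, the work surface at z = 0. Lengths are in mm, angles in rad, forces in N, time in s.
With the tool pointing down it reaches from about 375 to 975 mm from the base axis. Payload 3.8 kg.
Tool frame: the origin (TCP) lies at the very end of the fingers, on their centre line; the grasp point (between the pads) lies robot.grip_point_offset behind it (robot.grip_point_offset is the distance from the TCP to the grasp point, in mm); z points along the fingers, y is the direction in which the jaws open and shut (so a half turn about z gives the same grasp; the last joint's range is limited). The gripper opens to 88 mm and grips with 3 to 60 N. Pads are 18 mm wide; open, the fingers measure 123 mm over their backs; the gripper's body (75 mm by 187 mm) begins 45 mm behind the grasp point.
Start: joints at [-1.237, 0.264, 1.604, -0, 1.274, -0.037], TCP at [244.588, -629.122, 238.706] pointing down, gripper open.
Joint ranges: [-2.63, 2.63], [-0.94, 2.18], [0.31, 2.57], [-1.31, 4.45], [0, 2.66], [-2.55, 2.55]. Speed limits (rad/s): [2.57, 2.57, 3.14, 3.14, 3.14, 3.14].

## Interface

Orientations are given as a unit quaternion [x, y, z, w].
In Python, from bench import robot, effector, status, vision gives the robot as it stands. Calls block until the motion is done:
- robot.movep(position, orientation): joint-space move of the TCP to a pose.
- robot.servo_line(position, attitude=None, max_speed=150): straight line of the TCP; attitude=None keeps the orientation; max_speed is the mean speed in mm/s.
- robot.move_joints(angles): joint-space move.
- effector.move_gripper(opening, squeeze=None): finger opening in mm; squeeze is the grip in N (None keeps the last); returns when the fingers have stopped.
- robot.sleep(seconds).
- robot.inverse_kinematics(position, orientation): joint angles nearest the present ones, or None.
- status.get_state(): the state.
- vision.grab_frame(name): name is "scene" or "top" or "wrist"; returns a dict with "frame" (384x512x3 uint8, red, green, blue), "fx", "fy", "cx", "cy" (pixels), "R" (3x3) and "t" (3): a world point X has camera coordinates R X + t; the wrist camera has in their place "tool_from_camera" (4x4, takes a point from camera to tool coordinates, whose origin is the TCP and whose axes are the flange's). Camera axes: x right, y down, z forward; pixel columns grow to the right and rows downward; lengths in mm; the calibration is good to about 2 mm. A picture is of the moment at which its call begins: read the wrist's pose just before it. There is no depth.
A pose or a line that the arm cannot do raises robot.PlanningError and nothing moves.
- robot.close_job(): hands the job in, once; it reports no verdict.
The state is a dict: "time_s": time; "joint_pos": joint angles; "qd": joint speeds; "tau": joint torques, N m; "eef_pos": TCP position; "tool_rot": TCP orientation; "ft_force": force on the tool from outside, world axes, zero at the start; "torque": the same for the moment, N m; "finger_gap": finger opening in mm.
Only numpy, scipy, OpenCV 4.12 (cv2) and the standard library are available. Lean on these libraries where they do the work, as an engineer would, in place of code of your own. Each camera call takes 0.05 s, during which the arm holds its last target.

## Task

The freshly printed panel lies in its guide nest, held back by the slide bolt at the nest's exit. Push the bolt's knob outward until the bolt is fully back, then push the panel by its rear edge along the ledges until about 25 mm of it overhangs the exit end, so that the next worker can take it by the edge. Only push: do not lift the panel, do not touch its print, and leave the other things on the trolley where they are.

Things in the scene. Friction and masses are not known exactly. Their poses are not given: they have to be found in the camera images.
- nest: Fixed guide nest, grey plastic with aluminium rails, on low rubber feet, 117 (x) x 220 (y) mm; origin at its middle, on the trolley top. Two ledges along y, tops at z 38 mm, carry the panel. Rails (inner faces x +-46.5 mm) guide it with 1.5 mm play a side; their lips, tops at z 47 mm, reach over its borders with 2 mm play and leave x -41.5 to 41.5 mm open. Exit end: y = -110 mm.
- nest_groove (a point): Point on the floor of the groove between the ledges, near the rear end (nest x 0, y 90, z 22 mm); axes as the nest's. The groove is 56 mm wide (x -28 to 28 mm), 16 mm deep below the panel's underside and open at both ends and above: behind the panel's rear edge fingertips can reach down into it, lower than the panel.
- nest_end (a point): Middle of the nest's exit edge, at ledge height (nest x 0, y -110, z 38 mm); axes as the nest's. The panel overhangs when its leading edge is on the -y side of this point.
- stop_bolt (a joint): Slide of the square steel bolt across the exit, in m: 0 = closed (tongue 16 mm into the panel's path, its stopping face at nest y = -84.5 mm), 0.024 = fully back, clear of the panel. It moves towards the nest's +x, needs about 2 N, and stays where it is left.
- bolt_knob (a point): Middle (z 81 mm) of the bolt's upright black knob: 17 mm across, z 72 to 90 mm, on a 9 mm post that rises from z 48 mm; at nest x 72.5 mm plus the bolt's travel, y -90 mm. Push it towards the nest's +x. The bolt slides on a wing of the nest (x 58.5 to 112.5, y -110 to -70 mm) under two straps whose screws reach z 56 mm.
- panel: Aluminium panel 90 (x) x 110 (y) x 3 mm with a dark print on top, about 80 g, loose, lying on the nest's ledges; origin at the centre of its underside, axes as the nest's. The print covers x -33 to 33, y -42 to 42 mm of the top and stands 0.6 mm above it.
- panel_lead (a point): Middle of the panel's leading edge (panel y = -55 mm), on the underside.
- panel_rear (a point): Middle of the panel's rear edge (panel y = +55 mm), on the underside: push here, towards the nest's -y. It starts at nest y = 28 to 55 mm.
- blank_1: Bystander: lower of two plain, unprinted aluminium blanks 90 x 110 x 3 mm, stacked on the left of the trolley.
- blank_2: Bystander: upper of the two plain blanks.
- loupe: Bystander: folding magnifier, 40 x 40 x 42 mm, standing behind the nest.
- squeegee: Bystander: wooden hand squeegee, 75 x 170 x 26 mm, at the rear right.
- tin_low: Bystander: low ink tin, 61 mm across, 55 mm high, at the left, behind the blanks.
- tally_counter: Bystander: round white hand counter, 52 x 46 x 21 mm, at the front left.

How it is judged (in metres and radians):
On the way, in this order (a step that is already met when the one before it is completed fails the run):
1. the bolt is pushed fully back (value of joint stop_bolt above 0.019 m), for 0.2 s.
2. the panel's leading edge overhangs the exit end (y of panel_lead in the frame of nest_end below -0.015 m), for 0.2 s.
At the end, for the whole second after the job is handed in: The bolt stands at least 19 of its 24 mm back, and the panel lies at rest and flat on the ledges with its leading edge 15 to 35 mm beyond the nest's exit end (value of joint stop_bolt above 0.019 m and y of panel_lead in the frame of nest_end between -0.035 and -0.015 m and z of panel in the frame of nest between 0.036 and 0.041 m and angle between the y axis of panel and the y axis of nest, either way round below 0.06 rad and linear speed of panel below 0.01 m/s); the robot touches nothing.
It fails at once if the print is touched (contact force between any of the fingers, the arm and panel_print above 0.3 N).
It fails at once if the panel is lifted or tipped off the ledges (z of panel in the frame of nest above 0.045 m or z of panel in the frame of nest below 0.032 m or angle between panel's own z axis and vertical above 0.12 rad).
It fails at once if the panel is pushed more than 45 mm out, where it would fall (y of panel_lead in the frame of nest_end below -0.045 m).
It fails at once if a bystander is moved more than 15 mm (distance of any of blank_1, blank_2, loupe, squeegee, tin_low, tally_counter from where it was at the start of the episode above 0.015 m).
It also fails if it takes over 48 s, if anything falls off the work surface, if the arm or the gripper's body presses on something with over 40 N, if the wrist force passes 120 N, or if a joint passes its speed limit or range.

## Working session

There is one attempt and no reset: what is moved stays moved. The work goes in short steps, each a Python script; the robot and the scene stay as the last script left them, time stands still between calls to the robot, and variables do not carry over. Pictures are saved under pics/ and viewed, and the job is handed in when it is done.

```bash
ls; mkdir -p pics; python3 - <<'E'
from bench import robot, effector, status, vision
import cv2
print(status.get_state(), robot.grip_point_offset)
for n in ("scene","top","wrist"):
    f=vision.grab_frame(n); cv2.imwrite(f"pics/{n}0.png",f["frame"][:,:,::-1])
    print({k:v for k,v in f.items() if k!="frame"})
E
```

```text
pics
{'time_s': 0.0, 'joint_pos': array([-1.23693933e+00,  2.64753123e-01,  1.60532057e+00,  4.89611951e-06,
        1.27372089e+00, -3.69131960e-02]), 'qd': array([ 2.45601227e-04, -1.53250508e-03, -2.56351734e-03, -2.31615163e-04,
       -1.41218604e-04, -8.84761066e-05]), 'tau': array([ 2.09436563e-03, -5.02096832e+01, -3.56874204e+01,  7.31983082e-02,
        2.95331015e-02, -1.81391520e-04]), 'eef_pos': array([ 244.33885589, -628.47975533,  237.4168871 ]), 'tool_rot': array([ 9.82864878e-01,  1.84324225e-01, -1.60548805e-04, -1.08920285e-03]), 'ft_force': array([ 0.75991255, -0.05811359,  0.51010839]), 'torque': array([-0.03082903,  0.04226669,  0.02588104]), 'finger_gap': 88.14784906170334} 18.700000000000003
{'fx': 409.51456241042695, 'fy': 409.51456241042695, 'cx': 257.06100605851816, 'cy': 196.65639560348933, 'R': array([[-7.79133944e-01, -6.26857380e-01,  3.50587377e-04],
       [-3.09628592e-01,  3.84357342e-01, -8.69712348e-01],
       [ 5.45050853e-01, -6.77730964e-01, -4.93558819e-01]]), 't': array([482.23280984, 241.00714865, 702.90571023])}
{'fx': 406.12846114623295, 'fy': 406.12846114623295, 'cx': 258.70944353094916, 'cy': 190.2760734805711, 'R': array([[ 0.01085209, -0.99969875,  0.02201469],
       [-0.98859951, -0.0140329 , -0.14991359],
       [ 0.15017736, -0.02013684, -0.98845398]]), 't': array([  -4.00320485,  586.85430144, 1097.09734679])}
{'fx': 280.4003211029397, 'fy': 280.4003211029397, 'cx': 254.64071769117365, 'cy': 192.8044592554324, 'tool_from_camera': array([[-1.91158063e-04, -9.54599682e-01, -2.97891609e-01,
         7.77236653e+01],
       [ 9.99999817e-01, -1.14348791e-05, -6.05059995e-04,
        -4.04485997e-01],
       [ 5.74183724e-04, -2.97891671e-01,  9.54599509e-01,
        -1.46235309e+02],
       [ 0.00000000e+00,  0.00000000e+00,  0.00000000e+00,
         1.00000000e+00]])}
```

View pics/scene0.png

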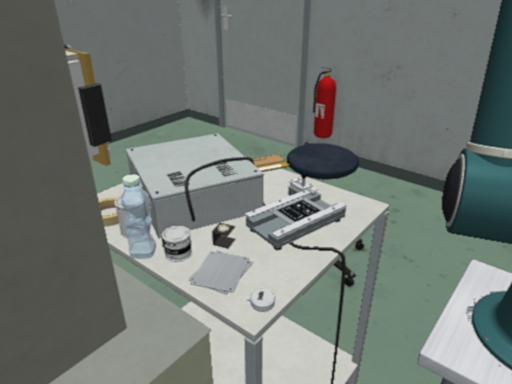

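View pics/top0.png

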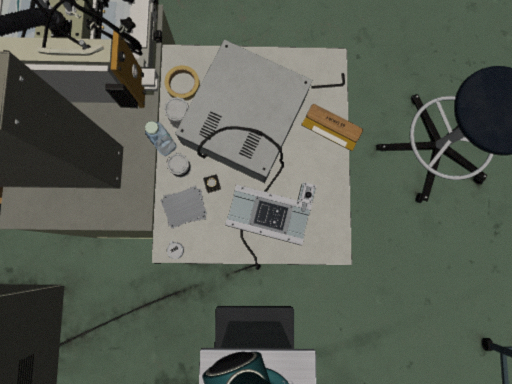

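The top view shows the nest around (268,215), with the exit end to the right and the bolt wing and knob at (307,195). Next I'll zoom in.

```bash
python3 - <<'E'
import cv2
a=cv2.imread("pics/top0.png")[165:265,210:340]
cv2.imwrite("pics/topz.png",cv2.resize(a,None,fx=6,fy=6,interpolation=cv2.INTER_CUBIC))
a=cv2.imread("pics/scene0.png")[165:265,230:360]
cv2.imwrite("pics/scenez.png",cv2.resize(a,None,fx=6,fy=6,interpolation=cv2.INTER_CUBIC))
E
```

```text
(no output)
```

View pics/topz.png

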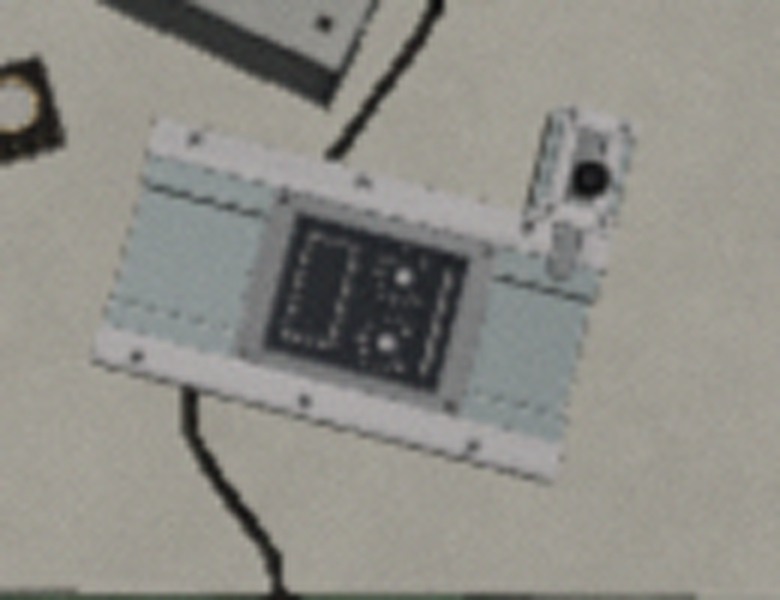

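View pics/scenez.png

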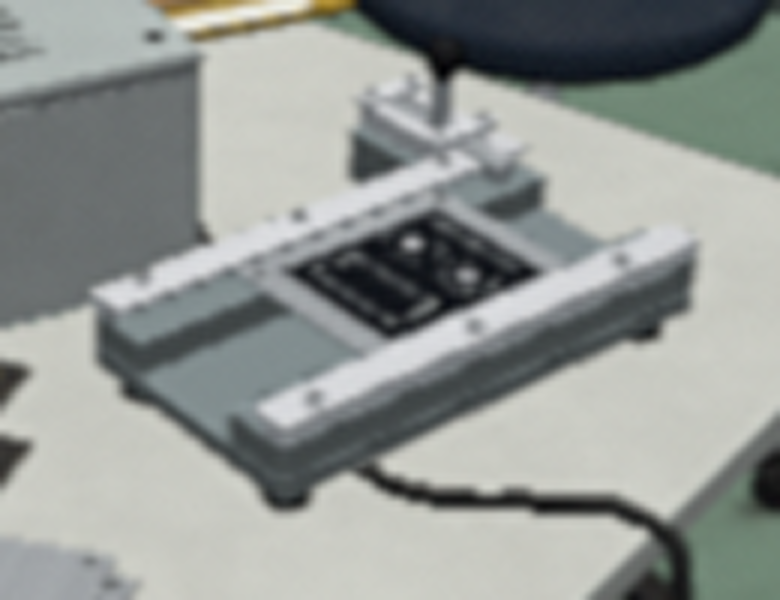

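```bash
cat > h.py <<'E'
import numpy as np, cv2
from bench import robot, effector, status, vision
def ray(f,uv,z):
    R=np.array(f["R"]);t=np.array(f["t"])
    d=R.T@np.array([(uv[0]-f["cx"])/f["fx"],(uv[1]-f["cy"])/f["fy"],1.]); c=-R.T@t
    return c+d*(z-c[2])/d[2]
def pix(f,X):
    p=np.array(f["R"])@np.array(X,float)+np.array(f["t"]); return np.array([f["fx"]*p[0]/p[2]+f["cx"],f["fy"]*p[1]/p[2]+f["cy"]])
E
python3 - <<'E'
from h import *
f=vision.grab_frame("top"); s=vision.grab_frame("scene")
z=lambda u,v:((u+.5)/6-.5+210,(v+.5)/6-.5+165)
zs=lambda u,v:((u+.5)/6-.5+230,(v+.5)/6-.5+165)
P={}
for n,p,h in [("rear+x",(155,118),47),("rear-x",(92,362),47),("exit-x",(553,482),47),("knobtop",(590,178),90),("wing+x rear",(553,108),48),("wing+x exit",(636,128),48)]:
    P[n]=ray(f,z(*p),h); print(n,P[n].round(1))
for n,p,h in [("rear+x",(95,292),47),("rear-x",(270,438),47),("exit-x",(697,240),47),("knobtop",(447,45),90)]:
    print("scene",n,ray(s,zs(*p),h).round(1))
a=P["rear+x"]-P["rear-x"];b=P["rear-x"]-P["exit-x"]
print(np.linalg.norm(a),np.linalg.norm(b),np.degrees(np.arctan2(a[1],a[0])),np.degrees(np.arctan2(-b[0],b[1])))
# print mask
g=f["frame"].astype(int).max(2); m=(g<90).astype(np.uint8)
m[:195]=0;m[:,:250]=0;m[235:]=0;m[:,292:]=0
cs=max(cv2.findContours(m,cv2.RETR_EXTERNAL,cv2.CHAIN_APPROX_NONE)[0],key=cv2.contourArea)
r=cv2.minAreaRect(cs);bx=cv2.boxPoints(r);print(r)
W=np.array([ray(f,q,41.6) for q in bx]);print(W.round(1),W.mean(0),[np.linalg.norm(W[i]-W[i-1]) for i in range(4)])
# box corner: two-view triangulation for height: top(330,105) scene(197,55)
for h in range(60,160,15): print(h,ray(f,z(330,75),h).round(0),ray(s,zs(200,55),h).round(0))
E
```

```text
rear+x [602.6  69.   47. ]
rear-x [488.3  95.7  47. ]
exit-x [ 435.9 -116.8   47. ]
knobtop [ 570.9 -128.7   90. ]
wing+x rear [ 609.9 -117.6   48. ]
wing+x exit [ 601.  -156.5   48. ]
scene rear+x [601.5  65.4  47. ]
scene rear-x [489.1 101.5  47. ]
scene exit-x [ 436.9 -118.5   47. ]
scene knobtop [ 568.3 -130.6   90. ]
117.38602674579684 218.88840582310522 -13.17818631830879 -13.847386585607842
((270.4439697265625, 215.0850830078125), (30.017698287963867, 23.769378662109375), 14.931418418884277)
[[495.8  18.5  41.6]
 [560.4   2.2  41.6]
 [539.7 -79.4  41.6]
 [475.3 -62.3  41.6]] [517.80091153 -30.26449039  41.6       ] [np.float64(83.42085792534726), np.float64(66.67455999824692), np.float64(84.16085841016181), np.float64(66.59239688264938)]
60 [622. -12.  60.] [ 682. -104.   60.]
75 [619. -12.  75.] [664. -80.  75.]
90 [616. -11.  90.] [645. -56.  90.]
105 [614. -11. 105.] [626. -32. 105.]
120 [611. -10. 120.] [608.  -9. 120.]
135 [608. -10. 135.] [589.  15. 135.]
150 [605.  -9. 150.] [571.  39. 150.]
```

The two views agree: the nest centre is about (519.3, −24), yaw about −13.7°, and the rail measures 117 x 219 mm. The measured knob fits its predicted position. The panel centre is at nest y≈−6.6, so its rear edge is near +48. The box is about 120 mm high with a corner at nest (85,35), so I'll turn the gripper to keep clear of it.

```bash
cat >> h.py <<'E'
C=np.array([519.3,-24.0]); YAW=np.radians(-13.7)
ex=np.array([np.cos(YAW),np.sin(YAW)]); ey=np.array([-ex[1],ex[0]])
def n2w(x,y,z): p=C+x*ex+y*ey; return [p[0],p[1],z]
def w2n(p): d=np.array(p[:2])-C; return np.array([d@ex,d@ey,p[2]])
def q(phi): return [np.cos(phi/2),np.sin(phi/2),0,0]
QK=q(YAW+np.pi/2); QP=q(YAW+np.pi)
def st(tag=""):
    s=status.get_state(); print(tag,round(s["time_s"],2),w2n(s["eef_pos"]).round(1),"Fnest",np.round([s["ft_force"][:2]@ex,s["ft_force"][:2]@ey,s["ft_force"][2]],1),round(s["finger_gap"],1)); return s
E
python3 - <<'E'
from h import *
for p,o in [(n2w(32,-90,160),QK),(n2w(72,-90,66),QK),(n2w(0,75,110),QP),(n2w(0,-20,30),QP)]:
    print(robot.inverse_kinematics(p,o))
effector.move_gripper(0,10)
robot.movep(n2w(30,-90,160),QK); st()
robot.servo_line(n2w(30,-90,66)); st()
for n in ("scene","top","wrist"):
    f=vision.grab_frame(n); cv2.imwrite(f"pics/{n}1.png",f["frame"][:,:,::-1])
a=cv2.imread("pics/scene1.png")[130:265,230:400]; cv2.imwrite("pics/scene1z.png",cv2.resize(a,None,fx=4,fy=4))
E
```

```text
[-2.67204319e-01  7.77660093e-02  1.97159027e+00 -4.44089210e-16
  1.09223637e+00 -2.80942116e-02]
[-2.65272813e-01  2.55987215e-01  1.95831435e+00 -4.44089210e-16
  9.27291087e-01 -2.61627054e-02]
[ 4.45490027e-02  1.26397689e-01  2.02013104e+00 -4.44089210e-16
  9.95063921e-01 -1.28713722e+00]
[-1.32441817e-01  1.95560512e-01  2.11751793e+00 -4.44089210e-16
  8.28514210e-01 -1.46412804e+00]
 3.67 [ 30.4 -90.8 160.2] Fnest [0.5 0.  0.5] 0.4
 4.44 [ 30.7 -90.2  66.6] Fnest [ 0.7  0.2 -0.6] 0.8
```

View pics/wrist1.png

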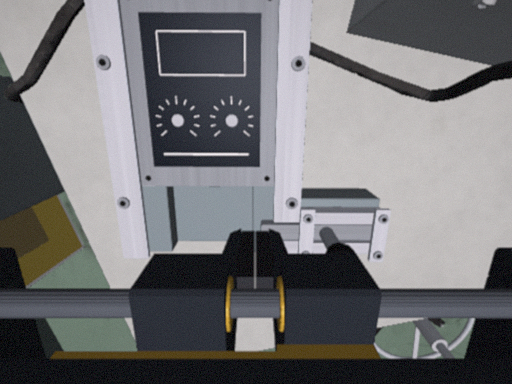

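View pics/scene1z.png

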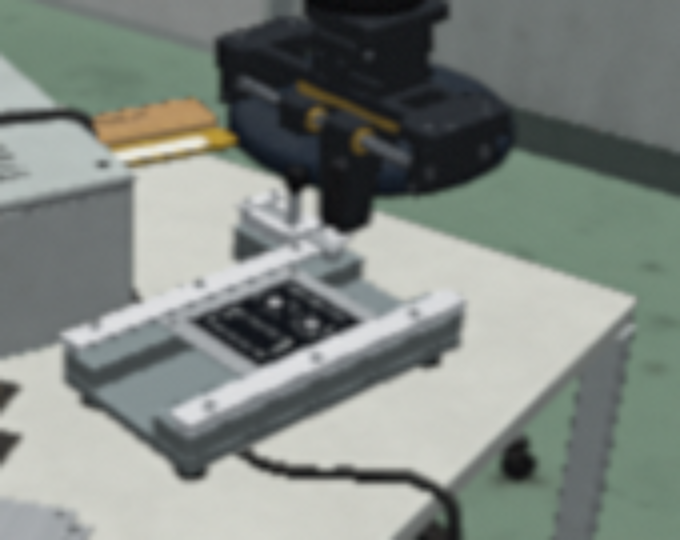

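The wrist view shows the closed fingers beside the knob post at (330,238), over the rail and clear of the straps. Now I'll push, watching the force.

```bash
python3 - <<'E'
from h import *
robot.servo_line(n2w(42,-90,66),max_speed=60); st()
for x in list(range(45,74,3)):
    robot.servo_line(n2w(x,-90,66),max_speed=40); s=st(x)
    if abs(s["ft_force"][:2]@ex)>9: break
f=vision.grab_frame("wrist"); cv2.imwrite("pics/wrist2.png",f["frame"][:,:,::-1])
E
```

```text
4.94 [ 42.8 -90.   66.4] Fnest [-0.7 -1.  -0.6] 0.6
45 5.19 [ 45.1 -90.   65.9] Fnest [-0.8 -0.4  0.3] 0.6
48 5.44 [ 48.2 -90.   66. ] Fnest [ 0.3  0.2 -0.1] 0.3
51 5.69 [ 51.2 -90.   66.1] Fnest [ 0.  -0.5  0.3] 0.5
54 5.94 [ 54.  -90.   65.9] Fnest [-0.3  0.2  0.2] 0.5
57 6.19 [ 57.  -90.   65.9] Fnest [-0.6  0.1 -0. ] 0.7
60 6.44 [ 60.2 -90.   66. ] Fnest [-0.7 -0.   0.4] 0.5
63 6.69 [ 63.3 -90.   66. ] Fnest [-0.7  1.4  0.6] 0.3
66 6.94 [ 66.4 -90.   66.1] Fnest [ 0.6 -0.7 -0.6] 0.3
69 7.19 [ 69.4 -90.   66.1] Fnest [-0.4  0.2  0.2] 0.3
72 7.44 [ 72.3 -90.   66. ] Fnest [-1.  -0.6 -0.5] 0.3
```

View pics/wrist2.png

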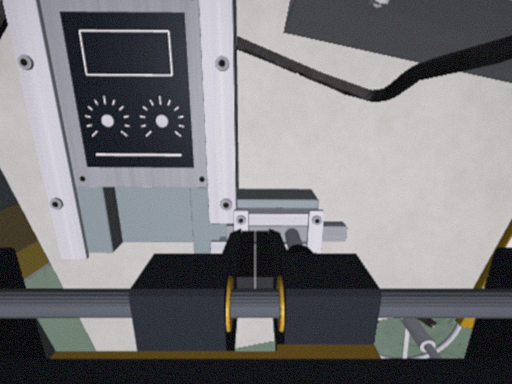

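The bolt's outer end now sticks out at (345,231), so it is moving, but there is no end-stop force yet. I'll carry on.

```bash
python3 - <<'E'
from h import *
for x in list(range(74,96,2)):
    robot.servo_line(n2w(x,-90,66),max_speed=40); s=st(x)
    if abs(s["ft_force"][:2]@ex)>7: break
f=vision.grab_frame("wrist"); cv2.imwrite("pics/wrist3.png",f["frame"][:,:,::-1])
E
```

```text
74 7.74 [ 74.1 -90.   66. ] Fnest [-1.3 -0.8  0.4] 0.7
76 7.99 [ 75.1 -90.   65.9] Fnest [-4.9 -0.   2.7] 0.2
78 8.24 [ 75.3 -90.   65.8] Fnest [-10.9  -0.9   7.8] 0.4
```

View pics/wrist3.png

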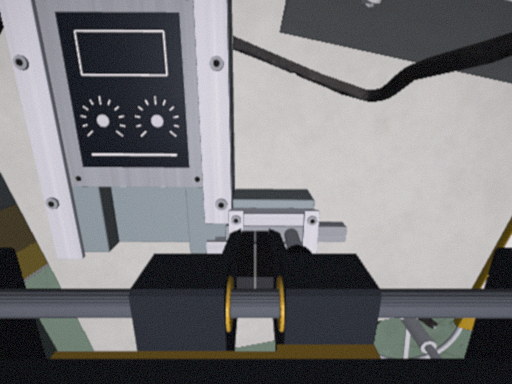

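The end stop shows clearly (10.9 N, no further travel). I'll back off, lift, and check from above and then measure the panel's rear edge.

```bash
python3 - <<'E'
from h import *
robot.servo_line(n2w(62,-90,66)); st()
robot.servo_line(n2w(62,-90,180),max_speed=200)
robot.movep(n2w(0,80,180),QP); s=st()
f=vision.grab_frame("wrist"); cv2.imwrite("pics/wrist4.png",f["frame"][:,:,::-1])
f=vision.grab_frame("top"); a=np.ascontiguousarray(f["frame"][165:265,210:340,::-1]); cv2.imwrite("pics/top4.png",cv2.resize(a,None,fx=6,fy=6,interpolation=cv2.INTER_CUBIC))
E
```

```text
8.55 [ 62.4 -89.9  66.1] Fnest [ 1.1 -0.1  0.2] 0.2
 10.42 [ -0.4  79.6 178.9] Fnest [-0.   0.4  0.4] 0.2
```

View pics/wrist4.png

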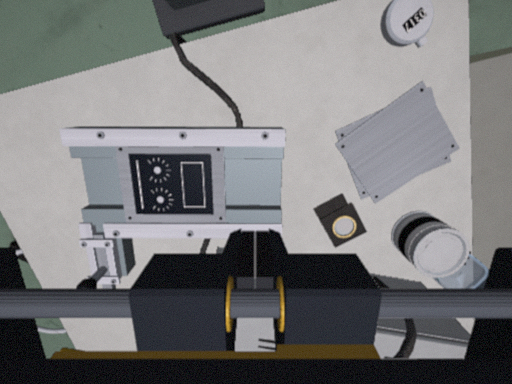

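View pics/top4.png

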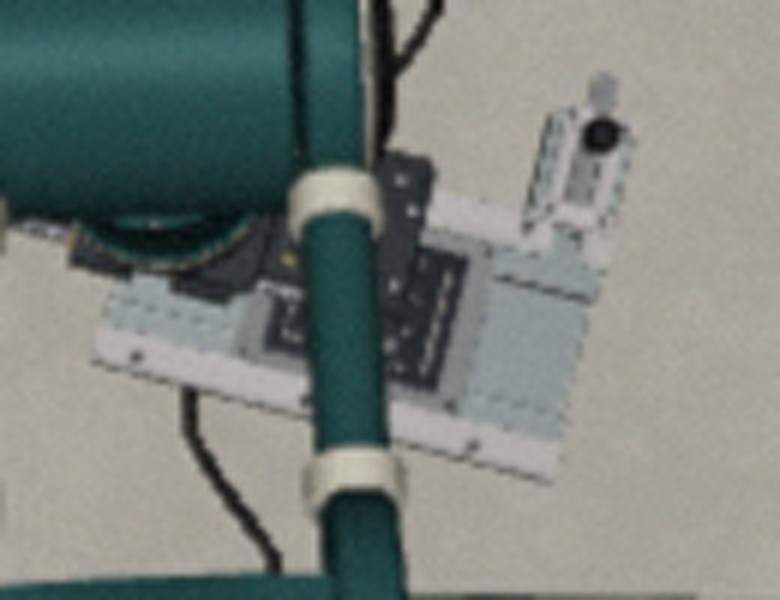

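```bash
python3 - <<'E'
from h import *
f=vision.grab_frame("top"); a=f["frame"].astype(int).max(2)
b=cv2.imread("pics/top0.png").astype(int).max(2)
for g in (b,a):
    w=g[180:205,300:316]; m=np.clip(110-w,0,None)
    ys,xs=np.mgrid[180:205,300:316]; u,v=(xs*m).sum()/m.sum(),(ys*m).sum()/m.sum()
    print(u,v,w2n(ray(f,(u,v),90)).round(1), m.sum())
z=lambda u,v:((u+.5)/6-.5+210,(v+.5)/6-.5+165)
for p in [(605,74),(568,245),(590,220)]: print(p,w2n(ray(f,z(*p),46)).round(1))
s=status.get_state()
# wrist: panel rear edge at z=41
w=vision.grab_frame("wrist")
from scipy.spatial.transform import Rotation as Ro
T=np.array(w["tool_from_camera"]);Rt=Ro.from_quat(s["tool_rot"]).as_matrix();p0=np.array(s["eef_pos"])
def wr(uv,h):
    d=Rt@T[:3,:3]@np.array([(uv[0]-w["cx"])/w["fx"],(uv[1]-w["cy"])/w["fy"],1]); c=p0+Rt@T[:3,3]
    return w2n(c+d*(h-c[2])/d[2]).round(1)
print("rear edge",wr((225,150),41),wr((225,215),41),"lead",wr((119,150),41),"nest rear end",wr((285,137),47),wr((283,228),47),"exit",wr((62,137),47))
E
```

```text
307.47165445430005 194.1527188584651 [ 74.9 -88.3  90. ] 2593
309.2864932885906 187.39303691275168 [ 94.2 -88.8  90. ] 2384
(605, 74) [132.6 -89.6  46. ]
(568, 245) [ 49.3 -91.4  46. ]
(590, 220) [ 63.3 -98.7  46. ]
rear edge [-33.6  50.1  41. ] [37.3 47.7 41. ] lead [-33.8 -57.6  41. ] nest rear end [-47.2 110.   47. ] [ 50.1 110.8  47. ] exit [ -47.6 -108.7   47. ]
```

```bash
python3 - <<'E'
from h import *
f=vision.grab_frame("top"); a=f["frame"].astype(np.uint8)
b=cv2.imread("pics/top0.png")[:,:,::-1]
for g in (b,a):
    w=cv2.resize(np.ascontiguousarray(g.max(2)[176:206,298:318]),None,fx=8,fy=8,interpolation=cv2.INTER_CUBIC)
    for th in (60,80,100):
        n,l,st_,ce=cv2.connectedComponentsWithStats((w<th).astype(np.uint8))
        i=1+np.argmax(st_[1:,4]); u=(ce[i]+.5)/8-.5+np.array([298,176])
        print(th,st_[i],u.round(2),w2n(ray(f,u,90)).round(1))
E
```

```text
60 [  60  129   47   46 1737] [307.77 194.42] [ 74.4 -89.2  90. ]
80 [  57  127   52   51 2094] [307.73 194.47] [ 74.3 -89.2  90. ]
100 [  53  125   58   55 2502] [307.65 194.52] [ 74.1 -89.   90. ]
60 [  75   70   47   45 1614] [309.66 187.15] [ 95.1 -89.6  90. ]
80 [  73   68   51   49 1933] [309.66 187.18] [ 95.  -89.6  90. ]
100 [  70   65   59   55 2306] [309.64 187.21] [ 94.9 -89.6  90. ]
```

The image gives 20.7 mm of travel. That is above the 19 mm limit but short of the full 24, so I'll give it a second, firmer push and measure again.

```bash
python3 - <<'E'
from h import *
robot.movep(n2w(62,-90,150),QK)
robot.servo_line(n2w(62,-90,70),max_speed=200)
robot.servo_line(n2w(70,-90,70),max_speed=100);st()
for x in (74,76,78,80,82):
    robot.servo_line(n2w(x,-90,70),max_speed=40); s=st(x)
    if abs(s["ft_force"][:2]@ex)>22: break
robot.servo_line(n2w(62,-90,70)); 
robot.servo_line(n2w(62,-90,150),max_speed=200)
robot.movep(n2w(0,80,150),QP); s=st()
f=vision.grab_frame("top"); g=f["frame"]
w=cv2.resize(np.ascontiguousarray(g.max(2)[176:206,298:318]),None,fx=8,fy=8,interpolation=cv2.INTER_CUBIC)
n,l,st_,ce=cv2.connectedComponentsWithStats((w<80).astype(np.uint8))
i=1+np.argmax(st_[1:,4]); u=(ce[i]+.5)/8-.5+np.array([298,176])
print(st_[i],u.round(2),w2n(ray(f,u,90)).round(1))
E
```

```text
12.62 [ 72.2 -90.   72.1] Fnest [ 0.5  0.4 -0.9] 0.2
74 12.87 [ 74.4 -90.   70.5] Fnest [0.  0.1 0.4] 0.7
76 13.12 [ 75.4 -90.   69.9] Fnest [-2.4 -1.9  3.2] 0.4
78 13.37 [ 75.7 -90.   69.8] Fnest [-8.8 -0.6  6.9] 0.0
80 13.62 [ 75.9 -90.   69.8] Fnest [-14.   -0.7  11.6] 0.3
82 13.87 [ 76.  -90.   69.7] Fnest [-19.6  -0.1  16.7] 0.5
 15.85 [ -0.5  79.6 148.9] Fnest [-0.4 -0.1  0. ] 0.7
[  73   68   51   49 1910] [309.66 187.17] [ 95.  -89.6  90. ]
```

The end stop is firm: 20 N with no further motion and the same knob position, so the bolt is fully back. Next I'll go down into the groove behind the panel and push.

```bash
python3 - <<'E'
from h import *
robot.servo_line(n2w(0,82,60),max_speed=150)
robot.servo_line(n2w(0,82,31),max_speed=60); s=st("down")
robot.servo_line(n2w(0,70,31),max_speed=60); s=st()
for y in range(60,9,-10):
    robot.servo_line(n2w(0,y,31),max_speed=50); s=st(y)
    if np.abs(s["ft_force"]).max()>12: print("STOP");break
f=vision.grab_frame("wrist"); cv2.imwrite("pics/wrist5.png",f["frame"][:,:,::-1])
f=vision.grab_frame("scene"); a=f["frame"][165:265,230:360,::-1]; cv2.imwrite("pics/scene5.png",cv2.resize(a,None,fx=6,fy=6))
E
```

```text
down 17.28 [-0.3 82.  30.6] Fnest [0.3 0.1 0.4] 0.8
 17.63 [ 0.2 69.5 31.3] Fnest [-0.2  0.4 -0.4] 0.3
60 17.98 [ 0.  59.7 31. ] Fnest [-0.6  0.4  0.3] 1.1
50 18.33 [-0.1 49.6 30.9] Fnest [0.2 0.1 0.7] 0.6
40 18.68 [-0.  39.6 31. ] Fnest [ 0.1  0.5 -0.2] 0.3
30 19.03 [-0.  29.6 31. ] Fnest [ 0.3 -0.5 -0.9] 0.3
20 19.38 [-0.  19.6 31. ] Fnest [ 0.4  0.6 -0.3] 0.5
10 19.73 [-0.   9.6 31. ] Fnest [-0.5  1.  -0.4] 0.5
```

View pics/wrist5.png

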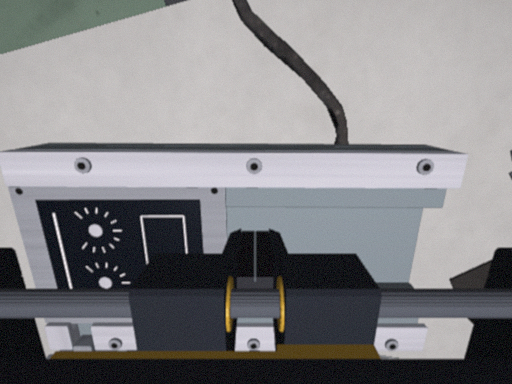

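View pics/scene5.png

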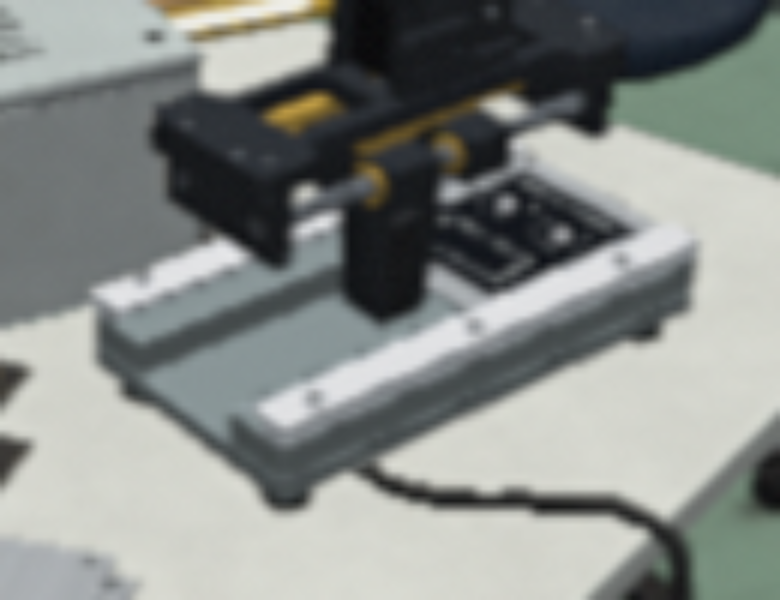

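The panel has slid and its rear edge is at (225,205), flat against the finger. I'll measure it, then continue in small steps.

```bash
cat >> h.py <<'E'
from scipy.spatial.transform import Rotation as Ro
def wr(w,s,uv,h):
    T=np.array(w["tool_from_camera"]);Rt=Ro.from_quat(s["tool_rot"]).as_matrix();p0=np.array(s["eef_pos"])
    d=Rt@T[:3,:3]@np.array([(uv[0]-w["cx"])/w["fx"],(uv[1]-w["cy"])/w["fy"],1]); c=p0+Rt@T[:3,3]
    return w2n(c+d*(h-c[2])/d[2]).round(1)
E
python3 - <<'E'
from h import *
s=status.get_state(); w=vision.grab_frame("wrist")
print("rear",wr(w,s,(225,205),41),wr(w,s,(225,190),41),"screw",wr(w,s,(254,166),47),"rear end",wr(w,s,(466,153),47))
for y in (2,-6):
    robot.servo_line(n2w(0,y,31),max_speed=40); s=st(y)
robot.sleep(0.3)
s=status.get_state(); w=vision.grab_frame("wrist"); cv2.imwrite("pics/wrist6.png",w["frame"][:,:,::-1])
f=vision.grab_frame("top"); a=np.ascontiguousarray(f["frame"][165:265,210:340,::-1]); cv2.imwrite("pics/top6.png",cv2.resize(a,None,fx=6,fy=6,interpolation=cv2.INTER_CUBIC))
print("rear",wr(w,s,(225,205),41))
E
```

```text
rear [-28.   -4.7  41. ] [-36.1  -4.5  41. ] screw [-49.7  10.3  47. ] rear end [-55.8 109.1  47. ]
2 20.23 [-0.   1.7 31. ] Fnest [ 0.1 -0.5  0.7] 0.7
-6 20.58 [ 0.  -6.3 31. ] Fnest [-0.2  0.5  0.1] 0.4
rear [-28.  -20.6  41. ]
```

View pics/wrist6.png

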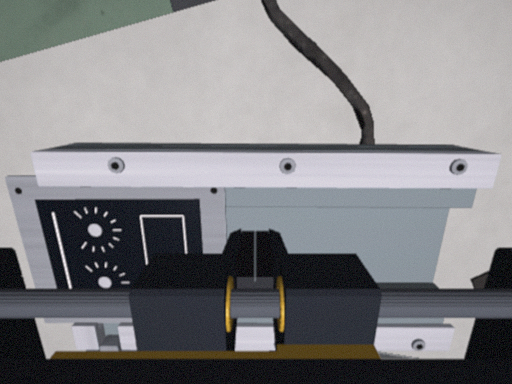

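View pics/top6.png

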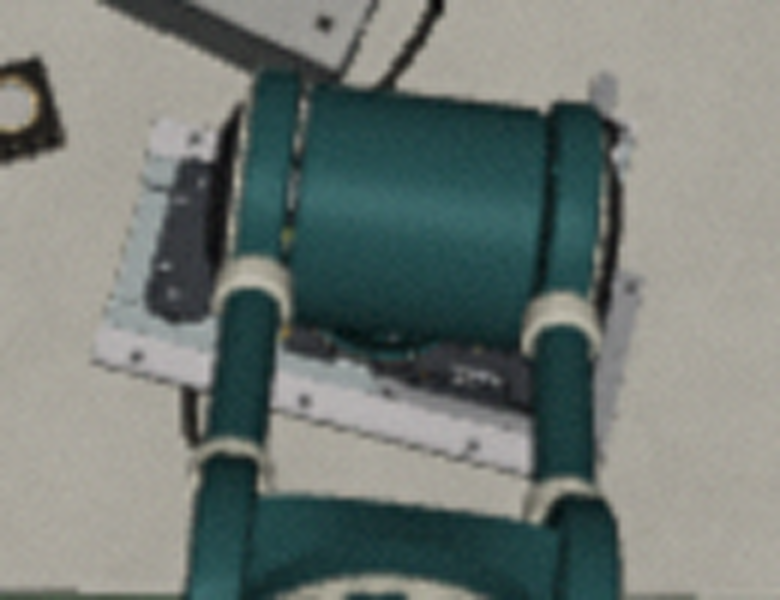

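The overhang is about 20 mm. I'll push 4 mm more, back off, lift clear and check.

```bash
python3 - <<'E'
from h import *
robot.servo_line(n2w(0,-10,31),max_speed=30); st(); robot.sleep(0.2)
robot.servo_line(n2w(0,12,31),max_speed=60)
robot.servo_line(n2w(0,20,130),max_speed=120)
robot.movep(n2w(-60,160,200),QP); s=st()
s=status.get_state(); w=vision.grab_frame("wrist"); cv2.imwrite("pics/wrist7.png",w["frame"][:,:,::-1])
f=vision.grab_frame("top"); cv2.imwrite("pics/top7f.png",f["frame"][:,:,::-1]);a=np.ascontiguousarray(f["frame"][165:265,210:340,::-1]); cv2.imwrite("pics/top7.png",cv2.resize(a,None,fx=6,fy=6,interpolation=cv2.INTER_CUBIC))
E
```

```text
21.27 [ -0.  -10.2  31. ] Fnest [-0.6  0.7 -0.2] 0.3
 23.67 [-60.4 159.4 198.9] Fnest [-0.6 -0.5  0.2] 0.7
```

View pics/top7.png

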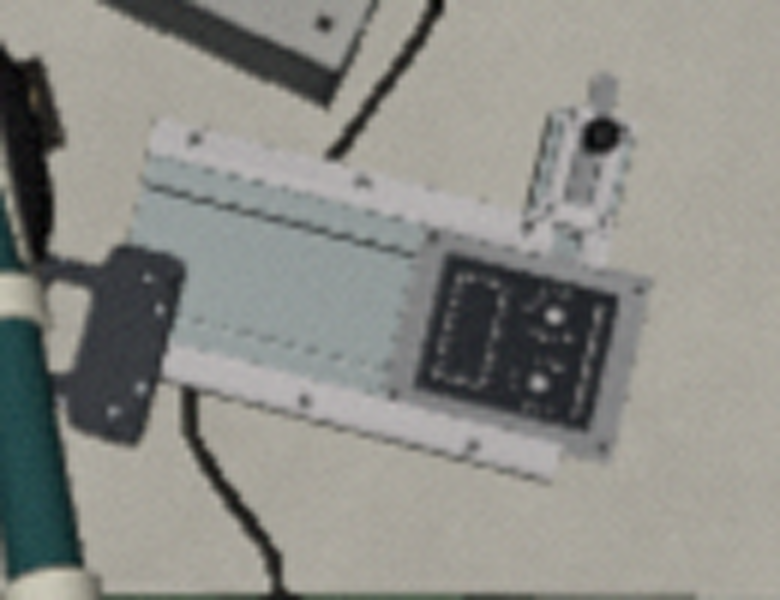

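View pics/wrist7.png

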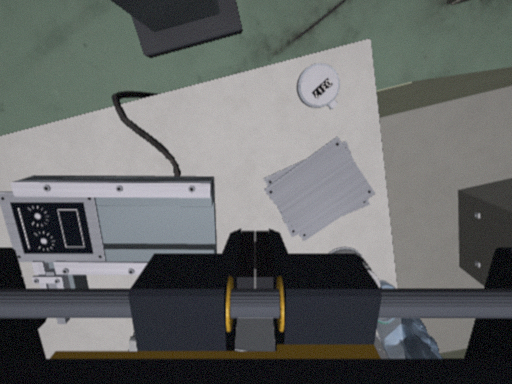

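```bash
python3 - <<'E'
from h import *
f=vision.grab_frame("top")
z=lambda u,v:((u+.5)/6-.5+210,(v+.5)/6-.5+165)
for n,p,h in [("lead+x",(652,278),41),("lead-x",(608,460),41),("rear mid",(405,310),41),("exit-x corner",(553,482),47)]: print(n,w2n(ray(f,z(*p),h)).round(1))
g=f["frame"].astype(int).max(2); m=(g<90).astype(np.uint8)
m[:200]=0;m[:,277:]*=1;m[:,:275]=0;m[240:]=0;m[:,318:]=0
c=max(cv2.findContours(m,cv2.RETR_EXTERNAL,cv2.CHAIN_APPROX_NONE)[0],key=cv2.contourArea)
r=cv2.minAreaRect(c);W=np.array([w2n(ray(f,q_,41.6)) for q_ in cv2.boxPoints(r)]);print(W.round(1),W.mean(0).round(1))
b=cv2.imread("pics/top0.png").astype(int); d=np.abs(b-f["frame"][:,:,::-1].astype(int)).max(2); 
for n,(u0,v0,u1,v1) in dict(blanks=(158,183,210,230),tally=(164,238,188,260),squeegee=(300,98,368,155),loupe=(200,170,224,196),tin=(163,150,192,180)).items(): print(n,(d[v0:v1,u0:u1]>40).sum())
E
```

```text
lead+x [  44.8 -133.7   41. ]
lead-x [ -42.6 -133.    41. ]
rear mid [  1.4 -25.3  41. ]
exit-x corner [ -59.  -109.9   47. ]
[[ -33.8  -36.9   41.6]
 [  32.8  -37.1   41.6]
 [  33.3 -121.3   41.6]
 [ -33.3 -120.3   41.6]] [ -0.3 -78.9  41.6]
blanks 2276
tally 0
squeegee 0
loupe 317
tin 231
```

View pics/top7f.png

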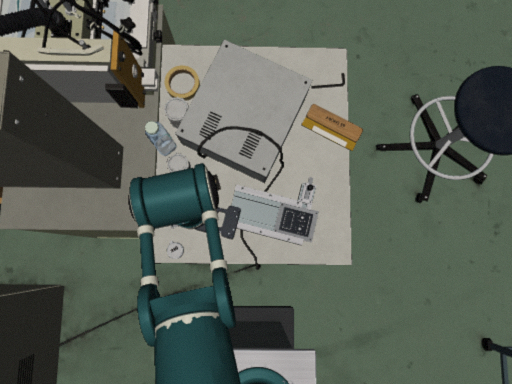

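The panel overhangs by about 24 mm and lies straight. The arm only hides the blanks, loupe and tin in this view; nothing came near them. The arm is clear, so I'm handing in.

```bash
python3 - <<'E'
from h import *
s=st(); robot.close_job()
E
```

```text
23.82 [-60.1 158.4 198.5] Fnest [ 0.5  0.2 -0.7] 0.6
the job is handed in; nothing more can be done
```

I pushed the bolt back to its end stop, then slid the panel out by its rear edge with the closed fingers low in the groove. The job was handed in at 23.8 s of the 48 s allowed, and no verdict was reported.

- **Panel:** the leading edge overhangs the exit by about 23 to 24 mm, measured two ways in the last top view. It is square to the nest within about 0.01 rad. I did not measure its height or tilt directly. The fingers stayed behind the rear edge, off the print.
- **Bolt:** the camera put the knob's travel at 20.7 mm, not the 24 mm stated for fully back. I pushed a second time, up to 20 N, and it did not move further. I took that as the end stop and the difference as camera error; 20.7 mm is above the 19 mm needed.
- **Bystanders:** the squeegee and tally counter look unchanged in the top view. The arm partly or fully hid the blanks, loupe and tin in that view, so I could not confirm them there. The wrist view shows the blanks still stacked, and the arm passed well above these things and felt no unexpected contact.
- **Arm:** it ended about 200 mm above the table, touching nothing.

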